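# Snap the retaining clip onto the pivot pin with the fork

## Robot

A 6-joint arm with a two-finger parallel gripper is mounted at the origin on a cart in front of the work surface, level with it; the furniture and walls round the work are solid. World frame = base frame: x ahead of the robot, y to its left, z up, the work surface at z = 0. Lengths are in m, angles in rad, forces in N, time in s.
With the tool pointing down it reaches from about 0.35 to 0.975 m from the base axis. Payload 4.9 kg.
Tool frame: the origin (TCP) lies between the finger pads; the fingertips stand 22 mm ahead of it and the grasp point (between the pads) lies 3 mm ahead of it; z points along the fingers, y is the line along which they close (so a half turn about z gives the same grasp; the last joint's range is limited). The gripper opens to 85 mm and grips with 20 to 120 N. Pads are 22 mm wide; open, the fingers measure 114 mm over their backs; the gripper's body (76 mm by 85 mm) begins 54 mm behind the grasp point. The pads swing forward as they close: fully open they stand 13 mm farther back than shut.
Start: joints at [-1.345, 0.053, 1.613, -0, 1.476, -0.119], TCP at [0.211, -0.588, 0.253] pointing down, gripper open.
Joint ranges: [-3.01, 3.01], [-1.01, 2.22], [0.06, 2.58], [-1.02, 4.17], [0.09, 2.62], [-3.14, 3.14]. Speed limits (rad/s): [2.57, 2.57, 3.14, 3.14, 3.14, 3.14].

## Interface

Orientations are given as a unit quaternion [w, x, y, z].
In Python, from plant import state, grab_frame, get_calibration, job_done, recognise, regions_of gives the robot as it stands.
- The arm moves only by the tool apply_moves, never from a script. Its argument "targets" is a list of rows, each an object with "translation": the shift along the tool's x, y, z normalised to -1 to 1, where 1 is 100 mm, a list of three; "twist": the turn about the tool's z normalised to -1 to 1, where 1 is 0.1 rad; "hand": the opening, from 0 (shut) to 1 (fully open). A call has 1 to 8 rows; each row shifts and turns the commanded pose from where the row before left it, along the tool's axes as they then stand; what a row does not reach is not made up. A row lasts 1/10 s, in which the tool goes at most 50 mm and 8.59 degrees, less where a joint would pass 70% of its speed; a pose out of reach is approached as far as the arm can. A call with a number of a shift or a turn outside -1 to 1 is refused whole. A call with a gripper value outside its range is refused whole. The fingers move at their own pace and stop on an object; the grip force is fixed at half the most. Time passes only in rows, so rows that do not move let the fingers close. It gives the time, the measured TCP pose, the force, the opening and the grip force at its end, in the units of the state.
- state(): the state, without advancing time (a new reading comes with each control period).
- grab_frame(name): name is "scene" or "top" or "wrist"; returns the picture (480x640x3 uint8, red, green, blue); there is no depth.
- get_calibration(name): a dict with "camera_matrix" (3x3 intrinsics, pixels), "pose" (4x4, takes a point from camera to world coordinates). Camera axes: x right, y up, looking along -z (the intrinsics and any distortion apply to the point x, -y, -z); pixel columns grow to the right and rows downward; lengths in m; the calibration is good to about 2 mm. A picture is of the moment at which its call begins: read the wrist's pose just before it. get_calibration takes no time and is no camera call; for the wrist camera it gives the pose at the moment of the call.
- job_done(): hands the job in; it is judged then, once.
Trained networks look in the newest picture that a camera, given by its name, has taken for a name from the list of things; names that differ only in an ending like _2 or _b are one class to them, and where a whole thing is asked for, a point or a joint stands for the part that bears it (a point fixed in the world has none). Each returns a list of dicts, best first, with "score" (0 to 1); they miss things now and then, are a little off and sometimes report something else, mostly with a low value. They report only what shows in the picture. A call takes as long as a camera call. They do not tell look-alikes from the thing itself.
- recognise(camera, query): "point" ([x, y, z] in m, in world coordinates, good to about 4 mm: the middle of the surface that is visible of it).
- regions_of(camera, query): "pixels" (480x640 bool, what is visible of it).
The state is a dict: "time": time; "joint_pos": joint angles; "joint_vel": joint speeds; "joint_efforts": joint torques, N m; "tool_pos": TCP position; "tool_rot": TCP orientation; "contact_force": force on the tool from outside, world axes, zero at the start; "ft_torque": the same for the moment, N m; "gripper_width": opening from 0.0 (shut) to 1.0 (fully open); "grasp_force": force on a finger pad.
Only numpy, scipy, OpenCV 4.12 (cv2) and the standard library are available. Lean on these libraries where they do the work, as an engineer would, in place of code of your own. Each camera call takes 0.05 s, during which the arm holds its last target. There are 200 camera calls.

## Task

The split retaining clip lies loose on the sloping face of the pivot block with its mouth towards the pin. Take the fork tool from the leather strip, first dip its prongs for a moment well into the open well of the round demagnetiser, then push the clip with the fork down the slope until it snaps fully home round the pin, never touching the clip with the gripper. Finally lay the fork back flat on the leather strip, along it, and leave everything else where it stands.

Things in the scene. Friction and masses are not known exactly. Their poses are not given: they have to be found in the camera images.
- pin: Steel pin and the fixed sloping grey plate it stands on. Origin: plate surface at the pin's axis, 64 mm above the bench. z up the pin's axis, square to the plate, 30 deg from vertical, leaning to the low edge, which faces to the left; x UP the slope, y across. A neck 30 mm across, 14 mm long (the groove) lies between the plate and a head 40 mm across, 14 mm thick.
- plate_top (a point): Middle of the plate's upper edge, on its surface, 76 mm up the slope from pin; behind it the block drops to the bench. Axes as pin. The plate is 104 mm wide; its low edge is 44 mm down the slope from the pin.
- clip_centre (a point): Centre of the space for the pin in the bare metal split clip (60 x 52 x 10 mm, 75 g), half-way up its thickness. Axes as pin, mouth to -x. It lies flat on the plate 23 to 28 mm up the slope; home, this point is on the pin's axis, 5 mm above the plate. Its sprung arms, 31 mm apart at the lobes, spread by 3.5 mm each to pass the neck (push 8 to 12 N) and snap in behind it.
- clip_back (a point): Middle of the clip's back, 30 mm to +x of clip_centre, at the same height; axes the same. Here two upright flat shoulders, 10 to 25 mm either side of the middle and 16 mm high above the plate, take the fork's prong tips. Between them a tongue 12 mm wide, 10 mm thick sticks out 14 mm up the slope; it fits the fork's slot.
- fork_grip (a point): Centre of the fork tool's dark wooden handle (96 mm along x, 24 mm wide along y, 26 mm high along z); grip it here across its width. z is up as it lies; x points from the prongs to the handle's end. The tool's flat underside lies 13 mm below this point from end to end. About 120 g.
- fork_tip (a point): Midway between the tips of the fork's two steel prongs, half-way up them: 125 mm from fork_grip along -x and 8 mm below it. Head 40 mm wide and 10 mm thick, underside level with the handle's; prongs 11 mm wide, 25 mm long, with an 18 mm slot between. Axes as fork_grip.
- well_rim (a point): Centre of the demagnetiser's mouth, level with its rim: a squat round black housing, fixed, 100 mm across, 46 mm high, small switch on its side, with an open round well 80 mm across, 38 mm deep. The dip: fork_tip at least 10 mm below the rim for a fifth of a second. With a level handle the fork cannot enter; tip it prongs down by 30 to 45 deg.
- strop: Black leather strip, 46 mm (x) by 270 mm (y) and 4 mm thick, fixed flat on the bench; origin under its centre at bench level. The fork starts lying on it, along it. Note: a wall shelf with cartons overhangs the back of the bench from about x = 0.6 m, some 0.5 m up; lift things there by 0.1 m at most and carry them across nearer the robot.
- bowl_1: Bystander: turned wooden bowl, 88 mm across, 34 mm high; origin at its foot.
- mist_0: Bystander: small pump bottle, 33 mm across, 138 mm high, upright beside the pivot block; origin at its foot.
- mist_1: Bystander: another such bottle on the block's other side, 33 mm across, 138 mm high; origin at its foot.
- screw_jar: Bystander: clear tub of screws, 88 mm across, 61 mm high; origin at its foot.
- spray_frost: Bystander: short frosted bottle, 52 mm across, 100 mm high; origin at its foot.
There are look-alikes about, which are no part of the job. Of the things shaped like the part that bears clip_centre, the aluminium one is meant.

How it is judged:
On the way, in this order (a step that is already met when the one before it is completed fails the run):
1. The held fork's prongs are dipped into the demagnetiser's well: prong tips at least 10 mm below its rim, inside the well (horizontal distance between fork_tip and well_rim below 0.037 m and z of fork_tip in the frame of well_rim between -0.045 and -0.01 m and contact force between the fingers and fork above 1 N), for 0.2 s.
2. The clip has snapped home round the pin's neck, under its head (x of clip_centre in the frame of pin between -0.004 and 0.004 m and y of clip_centre in the frame of pin between -0.004 and 0.004 m and z of clip_centre in the frame of pin between 0 and 0.011 m and angle between the z axis of clip_centre and the z axis of pin, either way round below 0.15 rad), for 0.2 s.
At the end, for the whole second after the job is handed in: Clip round the neck within 4 mm of the pin axis, flat in the groove, at rest; fork flat and still on the strip, handle centre within 30 mm of the strip's middle line and 90 mm of its centre along it, within 20 degrees of its direction (all of step 2 and x of fork_grip in the frame of strop between -0.03 and 0.03 m and y of fork_grip in the frame of strop between -0.09 and 0.09 m and height (world z) of fork_grip below 0.024 m and angle between fork_grip's own z axis and vertical below 0.12 rad and angle between the x axis of fork_grip and the y axis of strop, either way round below 0.35 rad and linear speed of each of fork, clip below 0.02 m/s); the robot touches nothing.
It fails at once if The gripper or arm touches the clip (contact force between any of the fingers, the arm and clip above 0.5 N).
It fails at once if A bystander is shifted by more than 30 mm (distance of any of bowl_1, mist_0, mist_1, screw_jar, spray_frost from where it was at the start of the episode above 0.03 m).
It fails at once if A bottle is knocked over (angle between any of mist_0, mist_1, spray_frost's own z axis and vertical above 0.5 rad).
It also fails if it takes over 50 s, if anything falls off the work surface, if the arm or the gripper's body presses on something with over 40 N, if the wrist force passes 120 N, or if a joint passes its speed limit or range.

## Working session

There is one attempt and no reset: what is moved stays moved. The work goes in short steps, Python scripts to look and compute and a tool call to move; the robot and the scene stay as the last step left them, time stands still between calls to the robot, and variables do not carry over. Pictures are saved under pics/ and viewed, at most 10 in all, crops included, and the job is handed in when it is done.

Besides the shell and the picture viewer there is one more tool, called after "Request:" as name(argument=value, ...) on one line, values as JSON. apply_moves: Moves the arm, as the interface text tells. Its arguments: {"type":"object","properties":{"targets":{"type":"array"}},"required":["targets"]}

```bash
ls; mkdir -p pics; cat > h.py <<'E'
import cv2, numpy as np, sys
from scipy.spatial.transform import Rotation as R
from plant import *
def snap(cam,fn=None):
    im=grab_frame(cam)
    if fn: cv2.imwrite('pics/'+fn,im[:,:,::-1])
    return im
def proj(cam,p):
    c=get_calibration(cam);T=np.linalg.inv(c['pose']);q=T[:3,:3]@np.asarray(p,float)+T[:3,3]
    k=c['camera_matrix']@np.array([q[0],-q[1],-q[2]]);return k[:2]/k[2]
def ray(cam,u,v,z,c=None):
    c=c or get_calibration(cam);d=np.linalg.inv(c['camera_matrix'])@[u,v,1.]
    P=np.array(c['pose']);d=P[:3,:3]@[d[0],-d[1],-d[2]];o=P[:3,3]
    return o+d*(z-o[2])/d[2]
def tcp():
    s=state();return np.array(s['tool_pos']),R.from_quat(np.roll(s['tool_rot'],-1))
E
python3 - <<'E'
from h import *
for c in('top','scene'):
    snap(c,c+'0.png')
    cal=get_calibration(c);print(c,np.round(cal['pose'],3).tolist(),[k for k in cal])
    for q in ['pin','plate_top','clip_centre','clip_back','fork_grip','fork_tip','well_rim','strop','bowl_1','mist_0','screw_jar','spray_frost']:
        print(q,[(np.round(r['point'],3).tolist(),round(r['score'],2)) for r in recognise(c,q)][:4])
s=state();print(s['time'],s['tool_rot'])
E
```

```text
pics
top [[-0.008, 0.994, -0.11, 0.405], [-1.0, -0.01, -0.016, 0.066], [-0.017, 0.11, 0.994, 1.111], [0.0, 0.0, 0.0, 1.0]] ['camera_matrix', 'pose']
pin [([0.487, -0.156, 0.081], 0.72)]
plate_top [([0.495, -0.162, 0.079], 0.91)]
clip_centre [([0.477, -0.184, 0.098], 0.6), ([0.385, -0.32, 0.01], 0.59), ([0.44, 0.435, 0.023], 0.21)]
clip_back [([0.482, -0.185, 0.094], 0.76), ([0.391, -0.323, 0.008], 0.71)]
fork_grip [([0.587, 0.187, 0.027], 0.91)]
fork_tip [([0.588, 0.188, 0.027], 0.6), ([0.592, 0.419, 0.058], 0.17)]
well_rim [([0.44, 0.097, 0.011], 0.73)]
strop [([0.582, 0.18, 0.004], 0.81)]
bowl_1 [([0.422, 0.272, 0.014], 0.66)]
mist_0 [([0.532, -0.29, 0.083], 0.92), ([0.391, -0.117, 0.091], 0.69)]
screw_jar [([0.444, 0.437, 0.024], 0.84)]
spray_frost [([0.59, 0.418, 0.063], 0.76)]
scene [[-0.798, 0.427, -0.426, -0.053], [-0.603, -0.568, 0.56, 0.788], [-0.003, 0.704, 0.711, 1.024], [0.0, 0.0, 0.0, 1.0]] ['camera_matrix', 'pose']
pin [([0.487, -0.148, 0.077], 0.71)]
plate_top [([0.486, -0.146, 0.075], 0.86)]
clip_centre [([0.476, -0.177, 0.094], 0.57), ([0.392, -0.316, 0.009], 0.45)]
clip_back [([0.53, -0.289, 0.08], 0.57), ([0.392, -0.314, 0.004], 0.55), ([0.478, -0.177, 0.092], 0.53)]
fork_grip [([0.583, 0.206, 0.016], 0.94)]
fork_tip [([0.582, 0.202, 0.021], 0.69)]
well_rim [([0.435, 0.097, 0.03], 0.56)]
strop [([0.578, 0.21, 0.004], 0.59)]
bowl_1 [([0.431, 0.26, 0.014], 0.63)]
mist_0 [([0.529, -0.291, 0.083], 0.46)]
screw_jar [([0.449, 0.424, 0.03], 0.65)]
spray_frost [([0.582, 0.436, 0.051], 0.85)]
1.3 [-5.99460089e-07  9.85177882e-01  1.71535828e-01 -3.92409601e-06]
```

View pics/top0.png

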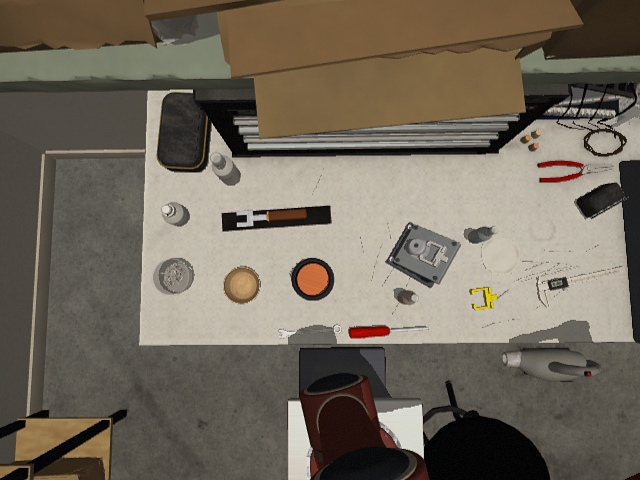

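View pics/scene0.png

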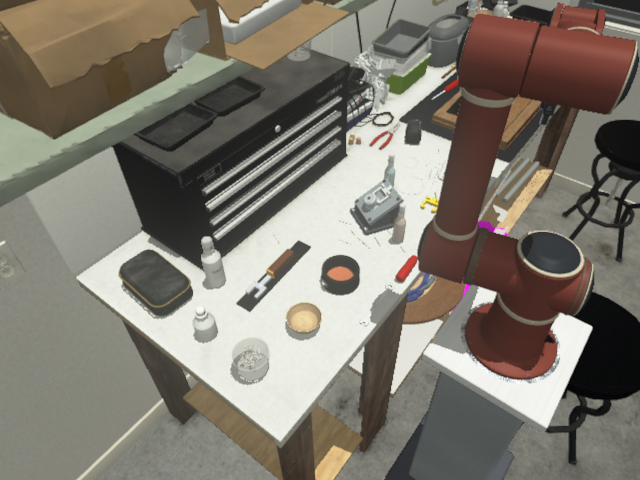

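Request:
apply_moves(targets=[{"translation": [0.36,-0.32,-0.1],"twist": 0,"hand": 1},{"translation": [0.36,-0.32,-0.1],"twist": 0,"hand": 1},{"translation": [0.36,-0.32,-0.1],"twist": 0,"hand": 1},{"translation": [0.36,-0.32,-0.1],"twist": 0,"hand": 1},{"translation": [0.36,-0.32,-0.1],"twist": 0,"hand": 1},{"translation": [0.36,-0.32,-0.1],"twist": 0,"hand": 1},{"translation": [0.36,-0.32,-0.1],"twist": 0,"hand": 1},{"translation": [0.36,-0.32,-0.1],"twist": 0,"hand": 1}])

```text
time: 2.1
tool_pos: [0.3962, -0.2481, 0.334]
tool_rot: [0.0, 0.985, 0.171, 0.0]
contact_force: [-0.0, -1.0, 0.0]
gripper_width: 0.995
grasp_force: 0.0
```

```bash
python3 - <<'E'
from h import *
p,r=tcp();print(p,r.as_matrix().round(3).tolist(),state()['joint_pos'],state()['time'])
c=get_calibration('wrist');print(np.round(c['pose'],3).tolist(),c['camera_matrix'].tolist() if hasattr(c['camera_matrix'],'tolist') else c['camera_matrix'])
print(proj('wrist',[.487,-.13,.07]),proj('wrist',[.477,-.18,.1]))
snap('wrist','w1.png')
E
```

```text
[ 0.3962354  -0.24812495  0.33400401] [[0.941, 0.338, 0.001], [0.338, -0.941, -0.001], [0.001, 0.001, -1.0]] [-7.18888180e-01 -3.70743950e-01  1.85710913e+00  6.48239183e-05
  1.65415842e+00  5.07651579e-01] 2.1
[[0.338, 0.894, 0.293, 0.472], [-0.941, 0.321, 0.107, -0.222], [0.001, -0.312, 0.95, 0.455], [0.0, 0.0, 0.0, 1.0]] [[372.2949298966681, 0.0, 317.763021100133], [0.0, 372.2949298966681, 245.52168389806872], [0.0, 0.0, 1.0]]
[231.09953775  73.32904032] [274.93370379 101.41135823]
```

View pics/w1.png

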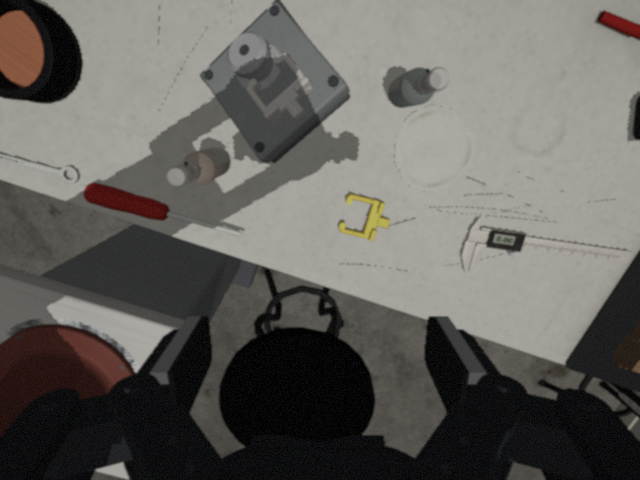

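```bash
python3 - <<'E'
from h import *
im=cv2.imread('pics/w1.png')[0:175,180:370]
im=cv2.convertScaleAbs(im,alpha=1.4,beta=20)
cv2.imwrite('pics/w1c.png',cv2.resize(im,None,fx=3.4,fy=3.4,interpolation=cv2.INTER_CUBIC))
np.save('c1.npy',get_calibration('wrist'),allow_pickle=True)
E
```

```text
(no output)
```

View pics/w1c.png

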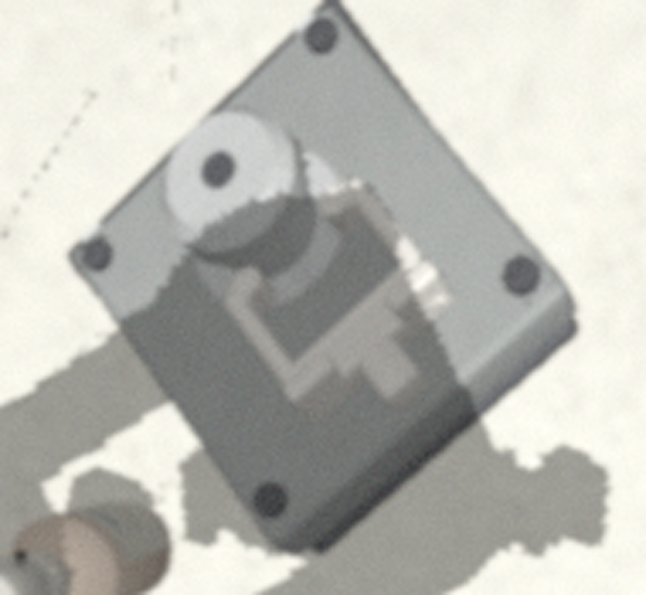

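```bash
python3 - <<'E'
from h import *
c=np.load('c1.npy',allow_pickle=True).item()
f=lambda u,v,z:ray('wrist',u/3.4+180,v/3.4,z,c)
UL,UR=f(275,545,.102),f(572,288,.102);LL,LR=f(72,257,.042),f(330,0,.042)
print(UL,UR,LL,LR)
print('width',np.linalg.norm(UL-UR),np.linalg.norm(LL-LR),'len',np.linalg.norm(UL-LL),np.linalg.norm(UR-LR))
pt=f(218,170,.0882);print('headtop',pt)
mu,ml=(UL+UR)/2,(LL+LR)/2
d=(mu-ml)[:2];d/=np.linalg.norm(d);e=(UR-UL)[:2];e/=np.linalg.norm(e)
print('mu',mu,'upslope',d,'perp',[-e[1],e[0]])
# pin origin from three routes
print('pin from mu',mu[:2]-d*.076*.866,'from head',pt[:2]+d*.014)
print('tongue',f(404,389,.104),'back',f(372,348,.097))
E
```

```text
[ 0.42753937 -0.17733849  0.102     ] [ 0.51627952 -0.22991408  0.102     ] [ 0.47938621 -0.0879542   0.042     ] [ 0.56978003 -0.13972993  0.042     ]
width 0.1031455649104495 0.10417182712979617 len 0.11948910473982152 0.12081177585068865
headtop [ 0.51237842 -0.13281951  0.0882    ]
mu [ 0.47190945 -0.20362628  0.102     ] upslope [-0.50601651 -0.86252379] perp [np.float64(0.5097222566844996), np.float64(0.8603390151797494)]
pin from mu [ 0.50521343 -0.14685842] from head [ 0.50529419 -0.14489485]
tongue [ 0.47793545 -0.197341    0.104     ] back [ 0.48477973 -0.18556341  0.097     ]
```

Request:
apply_moves(targets=[{"translation": [0.33,-0.33,0.14],"twist": 0,"hand": 1},{"translation": [0.33,-0.33,0.14],"twist": 0,"hand": 1},{"translation": [0.33,-0.33,0.14],"twist": 0,"hand": 1},{"translation": [0.33,-0.33,0.14],"twist": 0,"hand": 1},{"translation": [0.33,-0.33,0.14],"twist": 0,"hand": 1},{"translation": [0.33,-0.33,0.14],"twist": 0,"hand": 1},{"translation": [0.33,-0.33,0.14],"twist": 0,"hand": 1},{"translation": [0.33,-0.33,0.14],"twist": 0,"hand": 1}])

```text
time: 2.95
tool_pos: [0.5556, 0.0895, 0.2209]
tool_rot: [0.0, 0.985, 0.172, 0.0]
contact_force: [0.1, -0.7, 0.7]
gripper_width: 0.997
grasp_force: 0.0
```

Request:
apply_moves(targets=[{"translation": [0.3,-0.3,0.1],"twist": 0,"hand": 1},{"translation": [0.15,-0.15,0.1],"twist": 0,"hand": 1},{"translation": [0,0,0],"twist": -1,"hand": 1},{"translation": [0,0,0],"twist": -1,"hand": 1},{"translation": [0,0,0],"twist": -1,"hand": 1},{"translation": [0,0,0],"twist": -1,"hand": 1},{"translation": [0,0,0],"twist": -1,"hand": 1},{"translation": [0,0,0],"twist": -1,"hand": 1}])

```text
time: 3.75
tool_pos: [0.5823, 0.1451, 0.2012]
tool_rot: [0.0, 0.89, 0.457, -0.0]
contact_force: [0.0, 0.3, -1.3]
gripper_width: 0.999
grasp_force: 0.0
```

Request:
apply_moves(targets=[{"translation": [0,0,0],"twist": -1,"hand": 1},{"translation": [0,0,0],"twist": -1,"hand": 1},{"translation": [0,0,0],"twist": -1,"hand": 1},{"translation": [0,0,0],"twist": -1,"hand": 1},{"translation": [0,0,0],"twist": -1,"hand": 1},{"translation": [0,0,0],"twist": -1,"hand": 1},{"translation": [0,0,0],"twist": 0,"hand": 1}])

```text
time: 4.45
tool_pos: [0.5822, 0.1451, 0.2013]
tool_rot: [-0.0, 0.716, 0.698, -0.0]
contact_force: [0.6, 0.3, 0.3]
gripper_width: 1.001
grasp_force: 0.0
```

```bash
python3 - <<'E'
from h import *
p,r=tcp();print(p,r.as_matrix().round(3).tolist(),np.round(state()['joint_pos'],3),state()['time'])
im=snap('wrist','w2.png')
np.save('c2.npy',get_calibration('wrist'),allow_pickle=True)
for q in('fork_grip','strop'):
    for o in regions_of('wrist',q)[:2]:
        m=o['pixels'].astype(np.uint8);c,(w,h),a=cv2.minAreaRect(cv2.findNonZero(m));b=cv2.boxPoints((c,(w,h),a))
        print(q,o['score'],m.sum(),b.round(1).tolist(),[ray('wrist',*x,.004).round(4).tolist() for x in b])
E
```

```text
[0.58224521 0.14510558 0.20126659] [[0.026, 1.0, -0.0], [1.0, -0.026, -0.0], [-0.0, -0.0, -1.0]] [ 0.12   0.031  1.723 -0.     1.387  0.147] 4.45
fork_grip 0.66 6398 [[288.5, 43.29999923706055], [342.79998779296875, 39.099998474121094], [360.0, 262.5], [305.70001220703125, 266.6000061035156]] [[0.5644, 0.2829, 0.004], [0.6058, 0.2846, 0.004], [0.6203, 0.1026, 0.004], [0.5706, 0.0998, 0.004]]
strop 0.97 10579 [[277.0, 0.0], [338.6000061035156, -5.099999904632568], [364.8999938964844, 310.79998779296875], [303.29998779296875, 316.0]] [[0.5574, 0.3116, 0.004], [0.6029, 0.3137, 0.004], [0.6255, 0.0531, 0.004], [0.5665, 0.0492, 0.004]]
```

View pics/w2.png

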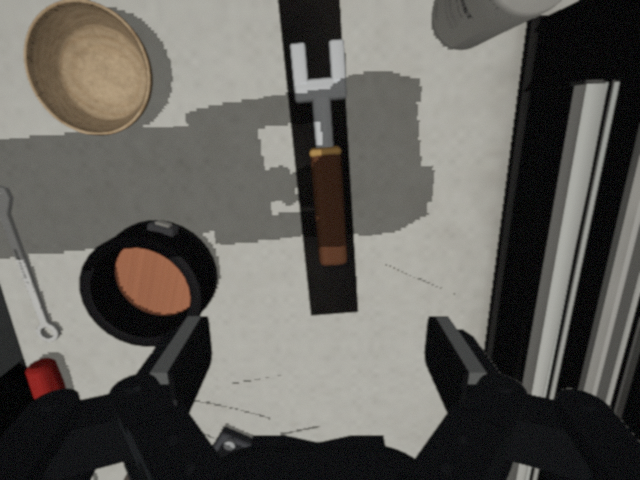

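```bash
python3 - <<'E'
from h import *
c=np.load('c2.npy',allow_pickle=True).item()
f=lambda u,v,z:ray('wrist',u,v,z,c)
a,b=f(326,151,.03),f(334,264,.03);print('handle',a,b,np.linalg.norm(a-b))
t=f(317,41,.014);print('tip',t)
s=f(334,312,.004);s2=f(310,0,.004);print('strop end',s,'far',s2,f(311,313,.004)-f(357,310,.004))
im=cv2.imread('pics/w2.png')
# demag: orange floor, bowl-free
for cam in('wrist','top'):
    I=grab_frame(cam)
    o=regions_of(cam,'well_rim')
    for q in o[:1]:
        m=q['pixels'].astype(np.uint8);e=cv2.minAreaRect(cv2.findNonZero(m));x,y,w,h=cv2.boundingRect(m);print(cam,q['score'],e,(x,y,w,h))
        for u,v in((x,y+h/2),(x+w,y+h/2),(x+w/2,y),(x+w/2,y+h)): print(ray(cam,u,v,.046).round(4))
E
```

```text
handle [0.59088207 0.20406072 0.03      ] [0.59570222 0.11173219 0.03      ] 0.09245426879786252
tip [0.58618823 0.28190824 0.014     ]
strop end [0.59597605 0.05258276 0.004     ] far [0.58181675 0.31089521 0.004     ] [-0.04395896 -0.00198496  0.        ]
wrist 0.68 ((147.61538696289062, 280.92303466796875), (113.71355438232422, 135.3468475341797), 56.3099365234375) (79, 220, 139, 127)
[0.3891 0.1067 0.046 ]
[0.5012 0.1037 0.046 ]
[0.4541 0.1578 0.046 ]
[0.4351 0.0461 0.046 ]
top 0.9 ((324.0, 279.5), (37.0, 18.0), 90.0) (315, 261, 19, 38)
[0.4326 0.0901 0.046 ]
[0.4323 0.0458 0.046 ]
[0.4769 0.0675 0.046 ]
[0.3885 0.0684 0.046 ]
```

Request:
apply_moves(targets=[{"translation": [0,0,0],"twist": -0.82,"hand": 0.8},{"translation": [0.06,0.06,0.45],"twist": 0,"hand": 0.8},{"translation": [0.063,0.058,0.45],"twist": 0,"hand": 0.8},{"translation": [0,0,0.45],"twist": 0,"hand": 0.8},{"translation": [0,0,0.37],"twist": 0,"hand": 0.8},{"translation": [0,0,0],"twist": 0,"hand": 0.5}])

```text
time: 5.4
tool_pos: [0.588, 0.1576, 0.0225]
tool_rot: [-0.004, 0.687, 0.727, -0.005]
contact_force: [-1.6, -0.4, -0.4]
gripper_width: 0.645
grasp_force: 0.0
```

Request:
apply_moves(targets=[{"translation": [0,0,0],"twist": 0,"hand": 0},{"translation": [0,0,0],"twist": 0,"hand": 0},{"translation": [0,0,0],"twist": 0,"hand": 0},{"translation": [0,0,0],"twist": 0,"hand": 0},{"translation": [0,0,0],"twist": 0,"hand": 0}])

```text
time: 5.9
tool_pos: [0.5956, 0.1586, 0.0327]
tool_rot: [0.002, 0.687, 0.727, 0.002]
contact_force: [-1.1, -0.5, 6.8]
gripper_width: 0.267
grasp_force: 62.1
```

Request:
apply_moves(targets=[{"translation": [0,0,-0.4],"twist": 0,"hand": 0},{"translation": [0,0,-0.45],"twist": 0,"hand": 0},{"translation": [0,-0.4,-0.2],"twist": 0,"hand": 0},{"translation": [0,-0.4,-0.2],"twist": 0,"hand": 0},{"translation": [0,-0.4,-0.2],"twist": 0,"hand": 0},{"translation": [0,-0.4,-0.2],"twist": 0,"hand": 0},{"translation": [0,-0.4,-0.2],"twist": 0,"hand": 0},{"translation": [-0.4,0,0],"twist": 0,"hand": 0}])

```text
time: 6.7
tool_pos: [0.394, 0.11, 0.218]
tool_rot: [0.002, 0.684, 0.729, 0.003]
contact_force: [1.9, -1.0, -0.5]
gripper_width: 0.261
grasp_force: 61.1
```

Request:
apply_moves(targets=[{"translation": [-0.46,0,0],"twist": 0,"hand": 0},{"translation": [-0.46,0,0],"twist": 0,"hand": 0},{"translation": [-0.46,0,0],"twist": 0,"hand": 0},{"translation": [-0.46,0,0],"twist": 0,"hand": 0},{"translation": [-0.46,0,0],"twist": 0,"hand": 0},{"translation": [-0.46,0,0],"twist": 0,"hand": 0},{"translation": [-0.46,0,0],"twist": 0,"hand": 0},{"translation": [0,0,0],"twist": -1,"hand": 0}])

```text
time: 7.5
tool_pos: [0.4134, -0.2189, 0.2152]
tool_rot: [0.001, 0.651, 0.759, -0.001]
contact_force: [0.4, 0.6, -1.3]
gripper_width: 0.267
grasp_force: 61.0
```

Request:
apply_moves(targets=[{"translation": [0,0,0],"twist": -1,"hand": 0},{"translation": [0,0,0],"twist": -1,"hand": 0},{"translation": [0,0,0],"twist": -1,"hand": 0},{"translation": [0,0,0],"twist": -1,"hand": 0},{"translation": [0,0,0],"twist": -1,"hand": 0},{"translation": [0,0,0],"twist": -1,"hand": 0},{"translation": [0,0,0],"twist": -1,"hand": 0},{"translation": [0,0,0],"twist": -1,"hand": 0}])

```text
time: 8.3
tool_pos: [0.4137, -0.2143, 0.2148]
tool_rot: [0.0, 0.301, 0.954, -0.0]
contact_force: [-0.2, 0.1, -2.2]
gripper_width: 0.267
grasp_force: 61.0
```

Request:
apply_moves(targets=[{"translation": [0,0,0],"twist": -1,"hand": 0},{"translation": [0,0,0],"twist": -1,"hand": 0},{"translation": [0,0,0],"twist": -1,"hand": 0},{"translation": [0,0,0],"twist": -1,"hand": 0},{"translation": [0,0,0],"twist": -1,"hand": 0},{"translation": [0,0,0],"twist": -1,"hand": 0},{"translation": [0,0,0],"twist": -1,"hand": 0},{"translation": [0,0,0],"twist": -1,"hand": 0}])

```text
time: 9.1
tool_pos: [0.4137, -0.2143, 0.2148]
tool_rot: [0.0, -0.094, 0.996, -0.0]
contact_force: [-0.4, -1.0, -1.3]
gripper_width: 0.266
grasp_force: 61.0
```

Request:
apply_moves(targets=[{"translation": [0,0,0],"twist": -1,"hand": 0},{"translation": [0,0,0],"twist": -1,"hand": 0},{"translation": [0,0,0],"twist": -1,"hand": 0},{"translation": [0,0,0],"twist": -1,"hand": 0},{"translation": [0,0,0],"twist": -1,"hand": 0},{"translation": [0,0,0],"twist": -1,"hand": 0},{"translation": [0,0,0],"twist": -0.8,"hand": 0},{"translation": [0,0,0],"twist": 0,"hand": 0}])

```text
time: 9.9
tool_pos: [0.4137, -0.2143, 0.2148]
tool_rot: [0.0, -0.419, 0.908, -0.0]
contact_force: [0.4, -0.3, -1.5]
gripper_width: 0.262
grasp_force: 61.0
```

```bash
python3 - <<'E'
from h import *
p,r=tcp();M=r.as_matrix();s=state();print(p,M.round(3).tolist(),np.degrees(np.arctan2(M[1,0],M[0,0])),np.round(s['joint_pos'],3),s['time'],s['gripper_width'])
im=snap('wrist','w3.png')
E
```

```text
[ 0.41373893 -0.21425726  0.21475029] [[-0.649, -0.761, 0.001], [-0.761, 0.649, -0.0], [-0.0, -0.001, -1.0]] -130.44066070838164 [-0.638 -0.319  2.014  0.     1.445 -3.074] 9.9 0.26195556583734275
```

View pics/w3.png

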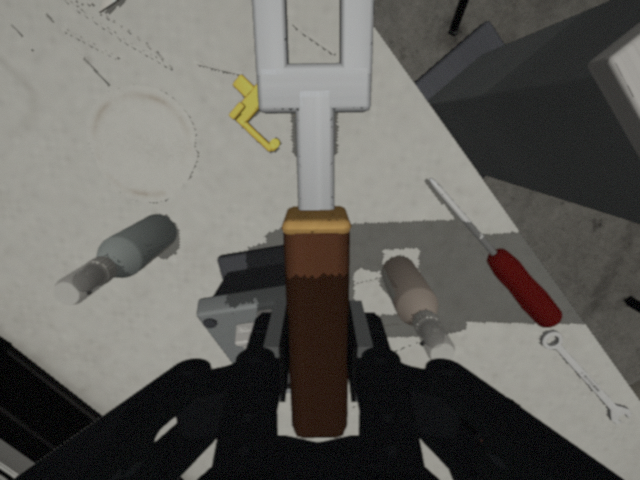

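Request:
apply_moves(targets=[{"translation": [0,0,0.4],"twist": 0,"hand": 0},{"translation": [0,0,0.35],"twist": 0,"hand": 0},{"translation": [0,0,0.1],"twist": 0,"hand": 0},{"translation": [0,0,0.06],"twist": 0,"hand": 0},{"translation": [0,0,0.06],"twist": 0,"hand": 0}])

```text
time: 10.45
tool_pos: [0.4142, -0.2168, 0.1221]
tool_rot: [-0.002, -0.419, 0.908, -0.002]
contact_force: [-13.8, -5.0, 21.6]
gripper_width: 0.266
grasp_force: 67.2
```

```bash
python3 - <<'E'
from h import *
s=state();print(s['tool_pos'],s['contact_force'],s['ft_torque'],s['gripper_width'],s['grasp_force'])
E
```

```text
[ 0.41422523 -0.21682456  0.12214179] [-13.79497775  -4.98752038  21.59015812] [0.08188873 2.0290658  0.25812025] 0.2660687430919316 67.19584465026855
```

Request:
apply_moves(targets=[{"translation": [0,0,0.06],"twist": 0,"hand": 0},{"translation": [0,0,0.06],"twist": 0,"hand": 0}])

```text
time: 10.65
tool_pos: [0.4148, -0.2185, 0.1115]
tool_rot: [-0.002, -0.419, 0.908, -0.004]
contact_force: [-13.8, -5.0, 18.9]
gripper_width: 0.269
grasp_force: 73.7
```

```bash
python3 - <<'E'
from h import *
s=state();print(s['tool_pos'],s['contact_force'],s['ft_torque'],s['gripper_width'],s['grasp_force'])
snap('wrist','w4.png')
E
```

```text
[ 0.41478403 -0.21847783  0.11146284] [-13.84940933  -4.95171484  18.89930861] [-0.46141194  1.80259681  0.2638079 ] 0.2685900831678411 73.70872735977173
```

View pics/w4.png

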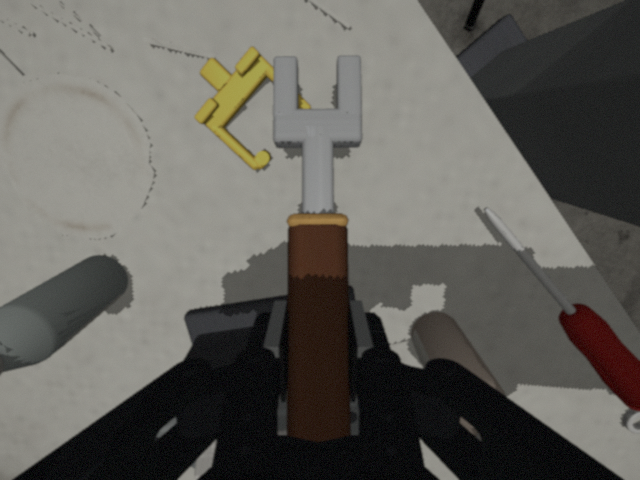

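```bash
cat >> h.py <<'E'
from scipy.optimize import least_squares
def forkfit(vf,wf,vt,wt,vs):
    "ferrule front row,width; tip row,width; slot-bottom row -> tilt deg, grip x,z in tool frame (mm), tip"
    p,r=tcp();g=lambda q:proj('wrist',p+r.apply(q))
    def pts(x):
        t,gx,gz=x;a=np.array([np.cos(t),0,np.sin(t)]);n=np.array([np.sin(t),0,-np.cos(t)]);G=np.array([gx,0,gz]);return G,a,n
    def w(q,h): return np.linalg.norm(g(q+[0,h,0])-g(q-[0,h,0]))
    def res(x):
        G,a,n=pts(x);f=G+.048*a+.013*n;t=G+.125*a-.003*n;s=G+.1*a-.003*n
        return [g(f)[1]-vf,w(f,.012)-wf,g(t)[1]-vt,w(t,.02)-wt,g(s)[1]-vs]
    o=least_squares(res,[.4,0,.01],x_scale=[.1,.01,.01]);G,a,n=pts(o.x)
    tip=G+.125*a-.008*n
    print('tilt',np.degrees(o.x[0]),'grip mm',o.x[1:]*1e3,'tip tool mm',tip*1e3,'res',o.fun.round(1));return tip
E
python3 - <<'E'
from h import *
forkfit(217,60,57,88,108)
E
```

```text
tilt 23.26294569179293 grip mm [-4.10205103 16.25630188] tip tool mm [107.57608697   0.          72.97484817] res [-0.1  0.4 -0.8 -0.7  0.9]
```

Request:
apply_moves(targets=[{"translation": [0,0,0.04],"twist": 0,"hand": 0},{"translation": [0,0,0.04],"twist": 0,"hand": 0}])

```text
time: 10.9
tool_pos: [0.4151, -0.2186, 0.1037]
tool_rot: [-0.001, -0.419, 0.908, -0.004]
contact_force: [-13.5, -6.0, 18.2]
gripper_width: 0.263
grasp_force: 80.9
```

```bash
cat >> h.py <<'E'
def auto(fn=None):
    "find head/handle rows in wrist picture by fork mask"
    im=snap('wrist',fn)
    m=regions_of('wrist','fork_tip')[0]['pixels']
    r=m.sum(1);rows=np.where(r>5)[0];ws=[(int(v),int(r[v])) for v in range(rows[0],rows[-1],6)]
    return ws
E
python3 - <<'E'
from h import *
s=state();print(s['tool_pos'],s['contact_force'],s['time'])
im=snap('wrist','w5.png')
sub=im[40:240,270:370].astype(int)
print('center col brightness rows',[(40+i,sub[i,47].tolist()) for i in range(0,200,6)])
for o in regions_of('wrist','fork_tip')[:2]:
    r=o['pixels'].sum(1);print(o['score'],[(v,int(r[v])) for v in range(40,240,6)])
E
```

```text
[ 0.41508572 -0.2186439   0.10367823] [-13.45303903  -5.98845485  18.17951214] 10.9
center col brightness rows [(40, [144, 143, 137]), (46, [146, 145, 138]), (52, [147, 146, 138]), (58, [146, 145, 138]), (64, [147, 146, 138]), (70, [146, 145, 138]), (76, [148, 147, 140]), (82, [149, 147, 141]), (88, [147, 145, 139]), (94, [148, 146, 139]), (100, [147, 146, 139]), (106, [148, 146, 139]), (112, [151, 150, 142]), (118, [148, 147, 140]), (124, [150, 149, 142]), (130, [148, 147, 139]), (136, [126, 127, 127]), (142, [129, 131, 130]), (148, [128, 128, 128]), (154, [129, 131, 130]), (160, [129, 130, 129]), (166, [128, 129, 128]), (172, [130, 130, 131]), (178, [130, 131, 129]), (184, [129, 130, 130]), (190, [131, 132, 132]), (196, [132, 132, 132]), (202, [131, 132, 132]), (208, [131, 132, 131]), (214, [121, 122, 121]), (220, [118, 93, 52]), (226, [135, 104, 64]), (232, [69, 44, 31]), (238, [64, 38, 23])]
0.93 [(40, 0), (46, 0), (52, 0), (58, 0), (64, 0), (70, 0), (76, 0), (82, 0), (88, 1), (94, 44), (100, 44), (106, 46), (112, 45), (118, 46), (124, 46), (130, 48), (136, 82), (142, 81), (148, 82), (154, 83), (160, 81), (166, 77), (172, 31), (178, 31), (184, 31), (190, 31), (196, 30), (202, 30), (208, 30), (214, 30), (220, 56), (226, 59), (232, 58), (238, 58)]
```

```bash
python3 - <<'E'
from h import *
im=cv2.imread('pics/w5.png');m=regions_of('wrist','fork_tip')[0]['pixels']
for v in (90,93,96,137,218,222):
    x=np.where(m[v])[0];print(v,x.min() if len(x) else None,x.max() if len(x) else None)
x=np.where(m[96])[0];forkfit(218,58.5,90,x.max()-x.min()+1,134)
E
```

```text
90 280 355
93 278 356
96 278 356
137 277 357
218 292 334
222 289 345
tilt 36.37848310013663 grip mm [-2.67605604  8.47558986] tip tool mm [93.21858556  0.         89.0560944 ] res [ 0.5  0.5  0.8 -0.8 -1.4]
```

Request:
apply_moves(targets=[{"translation": [0,0,-0.3],"twist": 0,"hand": 0},{"translation": [0,0,-0.45],"twist": 0,"hand": 0},{"translation": [0,0,-0.45],"twist": 0,"hand": 0},{"translation": [0,0,0],"twist": 1,"hand": 0},{"translation": [0,0,0],"twist": 1,"hand": 0},{"translation": [0,0,0],"twist": 1,"hand": 0},{"translation": [0,0,0],"twist": 1,"hand": 0},{"translation": [0,0,0],"twist": 1,"hand": 0}])

```text
time: 11.85
tool_pos: [0.414, -0.2144, 0.2185]
tool_rot: [0.0, -0.179, 0.984, -0.0]
contact_force: [0.1, -0.4, -1.1]
gripper_width: 0.265
grasp_force: 78.4
```

Request:
apply_moves(targets=[{"translation": [0,0,0],"twist": 1,"hand": 0},{"translation": [0,0,0],"twist": 1,"hand": 0},{"translation": [0,0,0],"twist": 1,"hand": 0},{"translation": [0,0,0],"twist": 1,"hand": 0},{"translation": [0,0,0],"twist": 1,"hand": 0},{"translation": [0,0,0],"twist": 1,"hand": 0},{"translation": [0,0,0],"twist": 1,"hand": 0},{"translation": [0,0,0],"twist": 1,"hand": 0}])

```text
time: 12.65
tool_pos: [0.414, -0.2145, 0.2184]
tool_rot: [0.001, 0.218, 0.976, -0.0]
contact_force: [-0.0, 0.0, -1.5]
gripper_width: 0.267
grasp_force: 78.4
```

Request:
apply_moves(targets=[{"translation": [0,0,0],"twist": 1,"hand": 0},{"translation": [0,0,0],"twist": 1,"hand": 0},{"translation": [0,0,0],"twist": 1,"hand": 0},{"translation": [0,0,0],"twist": 1,"hand": 0},{"translation": [0,0,0],"twist": 1,"hand": 0},{"translation": [0,0,0],"twist": 1,"hand": 0},{"translation": [0,0,0],"twist": 1,"hand": 0},{"translation": [0,0,0],"twist": 1,"hand": 0}])

```text
time: 13.45
tool_pos: [0.414, -0.2144, 0.2184]
tool_rot: [0.001, 0.581, 0.814, -0.0]
contact_force: [0.2, 0.1, -1.2]
gripper_width: 0.266
grasp_force: 78.4
```

Request:
apply_moves(targets=[{"translation": [0,0,0],"twist": 1,"hand": 0},{"translation": [0,0,0],"twist": 1,"hand": 0},{"translation": [0,0,0],"twist": 1,"hand": 0},{"translation": [0,0,0],"twist": 1,"hand": 0},{"translation": [0,0,0],"twist": 1,"hand": 0},{"translation": [0,0,0],"twist": 1,"hand": 0},{"translation": [0,0,0],"twist": 1,"hand": 0},{"translation": [0,0,0],"twist": 1,"hand": 0}])

```text
time: 14.25
tool_pos: [0.414, -0.2145, 0.2184]
tool_rot: [0.0, 0.852, 0.523, 0.0]
contact_force: [-0.7, 0.1, -1.9]
gripper_width: 0.269
grasp_force: 78.4
```

Request:
apply_moves(targets=[{"translation": [0,0,0],"twist": 0.68,"hand": 0},{"translation": [0,0,0],"twist": 0,"hand": 0}])

```text
time: 14.45
tool_pos: [0.414, -0.2145, 0.2183]
tool_rot: [0.0, 0.868, 0.496, 0.0]
contact_force: [-0.1, 0.2, -1.4]
gripper_width: 0.268
grasp_force: 78.4
```

```bash
python3 - <<'E'
from h import *
p,r=tcp();M=r.as_matrix();s=state();print(p,M.round(3).tolist(),np.degrees(np.arctan2(M[1,0],M[0,0])),np.round(s['joint_pos'],3),s['time'],s['gripper_width'])
snap('wrist','w6.png');m=regions_of('wrist','fork_tip')[0]['pixels']
rr=m.sum(1)
print([(v,int(rr[v]),int(np.where(m[v])[0].min()),int(np.where(m[v])[0].max())) for v in range(60,260,4) if rr[v]])
E
```

```text
[ 0.41398541 -0.21447083  0.21827234] [[0.508, 0.861, 0.001], [0.861, -0.508, -0.001], [-0.0, 0.001, -1.0]] 59.472019840317934 [-0.638 -0.321  2.009  0.     1.452 -0.105] 14.45 0.26790205740122236
[(88, 6, 350, 355), (92, 44, 279, 357), (96, 44, 279, 357), (100, 45, 279, 357), (104, 45, 279, 357), (108, 46, 278, 357), (112, 45, 278, 357), (116, 45, 278, 357), (120, 45, 278, 357), (124, 46, 278, 358), (128, 46, 278, 358), (132, 82, 278, 359), (136, 82, 278, 359), (140, 81, 278, 358), (144, 82, 277, 358), (148, 82, 277, 358), (152, 83, 277, 359), (156, 83, 277, 359), (160, 81, 278, 358), (164, 79, 279, 357), (168, 45, 289, 333), (172, 30, 303, 332), (176, 30, 303, 332), (180, 30, 303, 332), (184, 30, 303, 332), (188, 30, 303, 332), (192, 30, 303, 332), (196, 30, 303, 332), (200, 31, 303, 333), (204, 31, 303, 333), (208, 31, 303, 333), (212, 31, 303, 333), (216, 33, 302, 334), (220, 55, 291, 345), (224, 59, 289, 347), (228, 58, 289, 346), (232, 58, 289, 346), (236, 58, 289, 346), (240, 58, 289, 346), (244, 58, 289, 346), (248, 58, 289, 346), (252, 58, 289, 346), (256, 58, 289, 346)]
```

Request:
apply_moves(targets=[{"translation": [0,0,-0.5],"twist": 0,"hand": 0},{"translation": [0,0,-0.12],"twist": 0,"hand": 0},{"translation": [0.393,-0.271,0],"twist": 0,"hand": 0},{"translation": [0.393,-0.271,0],"twist": 0,"hand": 0},{"translation": [0.393,-0.271,0],"twist": 0,"hand": 0},{"translation": [0.393,-0.271,0],"twist": 0,"hand": 0},{"translation": [0.393,-0.271,0],"twist": 0,"hand": 0},{"translation": [0,0,0.42],"twist": 0,"hand": 0}])

```text
time: 15.35
tool_pos: [0.3998, 0.0282, 0.2439]
tool_rot: [0.004, 0.866, 0.5, 0.006]
contact_force: [1.1, -1.8, -1.4]
gripper_width: 0.266
grasp_force: 78.7
```

```bash
python3 - <<'E'
from h import *
p,r=tcp();print(p,state()['time'])
t=forkfit(217.5,58.5,88.5,79,131);w=p+r.apply(t);print('tip world',w)
im=snap('wrist','w7.png')
for h in((.44,.096,.046),): print(proj('wrist',h))
for q in recognise('wrist','well_rim')[:2]: print(q)
E
```

```text
[0.39976336 0.02817394 0.24394457] 15.35
tilt 35.555939490370946 grip mm [-3.33303735  9.63542762] tip tool mm [93.70850418  0.         88.83100336] res [ 0.2  0.4  0.  -0.6 -0.2]
tip world [0.44782909 0.10940967 0.15583854]
[323.62812891 118.55332885]
{'point': [0.4405, 0.1099, 0.0476], 'score': 0.93}
```

View pics/w7.png

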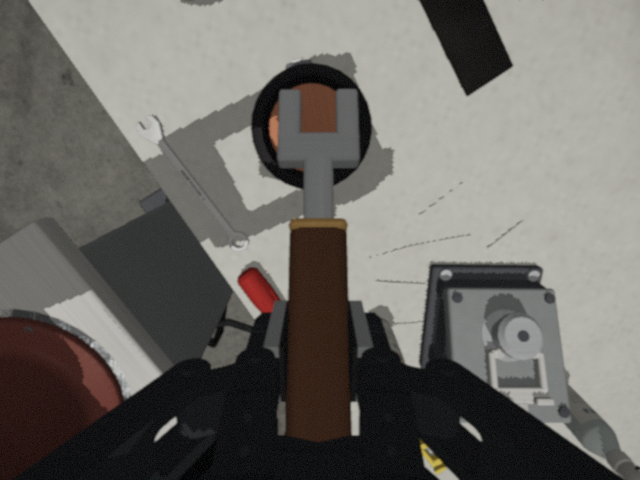

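```bash
python3 - <<'E'
from h import *
p,r=tcp();print(p);print(ray('wrist',311.5,126.5,.046), proj('wrist',[.44,.096,.046]))
m=regions_of('wrist','well_rim')[0]['pixels'].astype(np.uint8);print(cv2.boundingRect(m))
w=p+r.apply([.0937,0,.0888]);print(w)
# plate check: screw heads / pin head dot at (523,336), z .088
print('head',ray('wrist',523,336,.0882),'edge mid',ray('wrist',(487+566)/2,(428+412)/2,.102))
E
```

```text
[0.39353897 0.02547771 0.23193767]
[0.42732125 0.09434531 0.046     ] [324.47585524 115.95075455]Traceback (most recent call last):
  File "<stdin>", line 3, in <module>
IndexError: list index out of range
```

```bash
python3 - <<'E'
from h import *
p,r=tcp()
c=get_calibration('wrist');im=snap('wrist','w8.png');p2,_=tcp();print(p,p2)
m=(im.max(2)<38).astype(np.uint8);m[230:]=0
n,l,s,ce=cv2.connectedComponentsWithStats(m)
for i in range(1,n):
    if s[i,4]>1500: print(s[i])
for o in regions_of('wrist','well_rim'):
    x,y,w,h=cv2.boundingRect(o['pixels'].astype(np.uint8));print(o['score'],x,y,w,h,ray('wrist',x+w/2,y+h/2,.046,c))
print('tip',p2+r.apply([.0937,0,.0888]))
E
```

```text
[0.3948802  0.02441573 0.23463031] [0.3962755  0.02356599 0.23701696]
[ 441    0   87   82 4244]
[ 256   50  124  114 4009]
0.9 255 45 126 135 [0.4391515  0.09949308 0.046     ]
tip [0.44311438 0.10445428 0.14797577]
```

Request:
apply_moves(targets=[{"translation": [0,0,0.42],"twist": 0,"hand": 0},{"translation": [0,0,0.42],"twist": 0,"hand": 0},{"translation": [0,0,0.42],"twist": 0,"hand": 0},{"translation": [0,0,0],"twist": 0,"hand": 0},{"translation": [0,0,0],"twist": 0,"hand": 0},{"translation": [0,0,0],"twist": 0,"hand": 0},{"translation": [0,0,0],"twist": 0,"hand": 0}])

```text
time: 16.3
tool_pos: [0.3989, 0.0232, 0.1146]
tool_rot: [0.002, 0.868, 0.496, 0.002]
contact_force: [-0.3, -0.2, -0.1]
gripper_width: 0.268
grasp_force: 78.4
```

```bash
python3 - <<'E'
from h import *
p,r=tcp();s=state();print(p,s['contact_force'],s['time']);print('tip',p+r.apply([.0937,0,.0888]))
snap('wrist','w9.png');m=regions_of('wrist','fork_tip')[0]['pixels'];rr=m.sum(1);print([(v,int(rr[v])) for v in range(80,240,4) if rr[v]])
E
```

```text
[0.39888725 0.02318466 0.11455144] [-0.26400563 -0.24195207 -0.14817121] 16.3
tip [0.4469399  0.10384078 0.02594747]
[(92, 42), (96, 42), (100, 43), (104, 44), (108, 44), (112, 45), (116, 45), (120, 45), (124, 45), (128, 45), (132, 55), (136, 81), (140, 81), (144, 81), (148, 80), (152, 81), (156, 83), (160, 82), (164, 80), (168, 30), (172, 28), (176, 28), (180, 30), (184, 30), (188, 30), (192, 30), (196, 30), (200, 30), (204, 30), (208, 30), (212, 30), (216, 30), (220, 55), (224, 59), (228, 58), (232, 57), (236, 58)]
```

Request:
apply_moves(targets=[{"translation": [0,0,-0.42],"twist": 0,"hand": 0},{"translation": [0,0,-0.42],"twist": 0,"hand": 0},{"translation": [0,0,-0.42],"twist": 0,"hand": 0},{"translation": [0,0,-0.42],"twist": 0,"hand": 0},{"translation": [-0.364,0.256,0],"twist": 0,"hand": 0},{"translation": [-0.364,0.256,0],"twist": 0,"hand": 0},{"translation": [-0.364,0.256,0],"twist": 0,"hand": 0},{"translation": [-0.364,0.256,0],"twist": 0,"hand": 0}])

```text
time: 17.2
tool_pos: [0.4112, -0.1554, 0.2806]
tool_rot: [0.001, 0.868, 0.497, 0.001]
contact_force: [1.2, 0.5, -1.2]
gripper_width: 0.267
grasp_force: 78.5
```

Request:
apply_moves(targets=[{"translation": [-0.364,0.256,0],"twist": 0,"hand": 0},{"translation": [-0.364,0.256,0],"twist": 0,"hand": 0},{"translation": [-0.364,0.256,0],"twist": 0,"hand": 0},{"translation": [0,0,0.3],"twist": 0,"hand": 0},{"translation": [0,0,0.3],"twist": 0,"hand": 0},{"translation": [0,0,0],"twist": 0,"hand": 0},{"translation": [0,0,0],"twist": 0,"hand": 0},{"translation": [0,0,0],"twist": 0,"hand": 0}])

```text
time: 18.0
tool_pos: [0.4228, -0.2872, 0.2218]
tool_rot: [0.002, 0.868, 0.497, 0.001]
contact_force: [-0.5, -0.2, -0.5]
gripper_width: 0.262
grasp_force: 78.4
```

```bash
python3 - <<'E'
from h import *
p,r=tcp();s=state();print(p,s['time']);print('tip',p+r.apply([.0937,0,.0888]))
c=get_calibration('wrist');np.save('c10.npy',c,allow_pickle=True)
im=snap('wrist','w10.png');p2,_=tcp();print(p2)
cv2.imwrite('pics/w10c.png',cv2.resize(im[0:240,200:440,::-1],None,fx=2.5,fy=2.5,interpolation=cv2.INTER_CUBIC))
E
```

```text
[ 0.42281546 -0.28722009  0.22183897] 18.0
tip [ 0.47054841 -0.20667031  0.13296586]
[ 0.42289105 -0.28727494  0.22201558]
```

View pics/w10c.png

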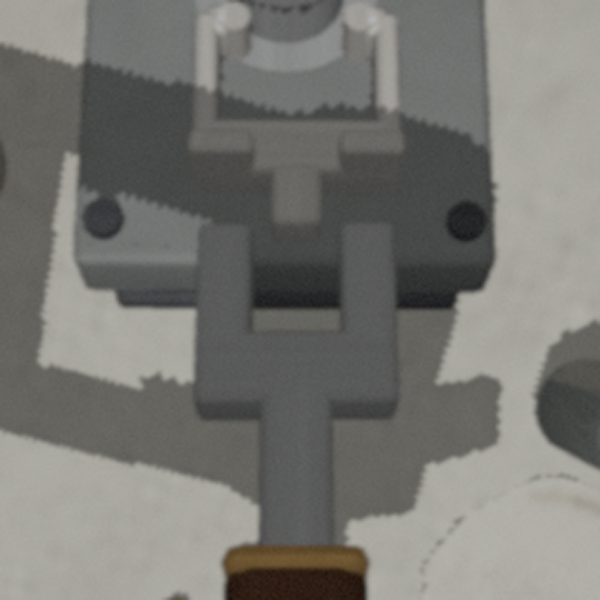

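```bash
cat >> h.py <<'E'
P=np.array([.505,-.146,.064]);U=np.array([-.440,-.746,.5]);N=np.array([.254,.431,.866]);Yp=np.cross(N,U)
def P2W(x,y,z): return P+x*U+y*Yp+z*N
def W2P(w): d=np.asarray(w)-P;return np.array([d@U,d@Yp,d@N])*1e3
E
python3 - <<'E'
from h import *
for n,q in dict(edgeL=(.076,-.052,0),edgeR=(.076,.052,0),tongue=(.069,0,.01),backL=(.055,-.025,.016),backR=(.055,.025,.016)).items():
    a=proj('wrist',P2W(*q));print(n,((a-[200,0])*2.5).round(0))
p,r=tcp();t=p+r.apply([.0937,0,.0888]);print('tip px',(proj('wrist',t+[0,0,.005])-[200,0])*2.5,W2P(t))
forkfit(219.5,58.5,90,79,132)
E
```

```text
edgeL [ 67. 229.]
edgeR [501. 230.]
tongue [284. 176.]
backL [174. 103.]
backR [394. 104.]
tip px [289.78133459 236.3672347 ] [95.00207219  1.28001247 24.95516117]
tilt 35.422848795558856 grip mm [-4.11342684  9.57864427] tip tool mm [93.11181381  0.         88.54859159] res [ 0.   0.4 -0.2 -0.5  0.2]
```

```bash
python3 - <<'E'
from h import *
c=np.load('c10.npy',allow_pickle=True).item()
f=lambda u,v,z:ray('wrist',u/2.5+200,v/2.5,z,c)
L,R_=f(79,261,.102),f(492,261,.102);print(L,R_,np.linalg.norm(L-R_),(L+R_)/2)
for e in (.096,.09): print(e,np.linalg.norm(f(79,261,e)-f(492,261,e)),(f(79,261,e)+f(492,261,e))/2)
print('tongue',f(297,222,.107),'tip',f(297,225,.138))
# bolts: left (103,217) right (466,221)
a,b=f(103,217,.095),f(466,221,.095);print('bolts',a,b,np.linalg.norm(a-b))
im=grab_frame('top');Y,X=145,260
for q in('plate_top','pin','clip_centre'):
    for o in regions_of('top',q)[:1]:
        m=o['pixels'].astype(np.uint8);b=cv2.boxPoints(cv2.minAreaRect(cv2.findNonZero(m)));print(q,o['score'],m.sum(),b.round(1).tolist())
print([proj('top',P2W(*q)).round(1).tolist() for q in((.076,-.052,0),(.076,.052,0),(-.044,.052,0),(-.044,-.052,0),(0,0,.028))])
E
```

```text
[ 0.42501863 -0.18361479  0.102     ] [ 0.511147   -0.23415011  0.102     ] 0.09985947278948717 [ 0.46808281 -0.20888245  0.102     ]
0.096 0.10235122380993163 [ 0.46819126 -0.20864414  0.096     ]
0.09 0.10484297483037608 [ 0.46829971 -0.20840583  0.09      ]
tongue [ 0.4746194  -0.20307013  0.107     ] tip [ 0.47290155 -0.20557933  0.138     ]
bolts [ 0.43470759 -0.17723774  0.095     ] [ 0.51113934 -0.22311854  0.095     ] 0.0891451620668862
plate_top 0.61 1890 [[393.3999938964844, 262.20001220703125], [414.20001220703125, 220.60000610351562], [460.6000061035156, 243.8000030517578], [439.79998779296875, 285.3999938964844]]
pin 0.79 2016 [[392.3999938964844, 261.79998779296875], [414.79998779296875, 219.60000610351562], [461.0, 244.10000610351562], [438.70001220703125, 286.29998779296875]]
clip_centre 0.85 308 [[418.0, 259.29998779296875], [427.0, 238.89999389648438], [451.8999938964844, 250.0], [442.79998779296875, 270.3999938964844]]
[[435.4, 281.0], [457.8, 240.4], [411.5, 221.4], [390.2, 259.4], [413.7, 243.3]]
```

Request:
apply_moves(targets=[{"translation": [-0.016,0,0.1],"twist": 0,"hand": 0},{"translation": [-0.016,0,0.1],"twist": 0,"hand": 0},{"translation": [0.052,0,0.03],"twist": 0,"hand": 0},{"translation": [0.052,0,0.03],"twist": 0,"hand": 0},{"translation": [0.052,0,0.03],"twist": 0,"hand": 0},{"translation": [0,0,0],"twist": 0,"hand": 0}])

```text
time: 18.85
tool_pos: [0.4284, -0.2752, 0.1898]
tool_rot: [-0.0, 0.868, 0.497, -0.0]
contact_force: [0.4, 0.7, -1.7]
gripper_width: 0.263
grasp_force: 78.4
```

```bash
sed -i 's/^P=np.array.*U=np/P=np.array([.501,-.1513,.064]);U=np/' h.py; python3 - <<'E'
from h import *
p,r=tcp();s=state();print(p,s['contact_force'],s['time']);print('tip',W2P(p+r.apply([.0933,0,.0887])))
c=get_calibration('wrist')
im=snap('wrist','w11.png')
cv2.imwrite('pics/w11c.png',cv2.resize(im[0:240,200:440,::-1],None,fx=2.5,fy=2.5,interpolation=cv2.INTER_CUBIC))
E
```

```text
[ 0.4283981  -0.27523913  0.18978329] [ 0.3872251   0.68185077 -1.67131676] 18.85
tip [62.1284686   0.17899137  6.97470046]
```

View pics/w11c.png

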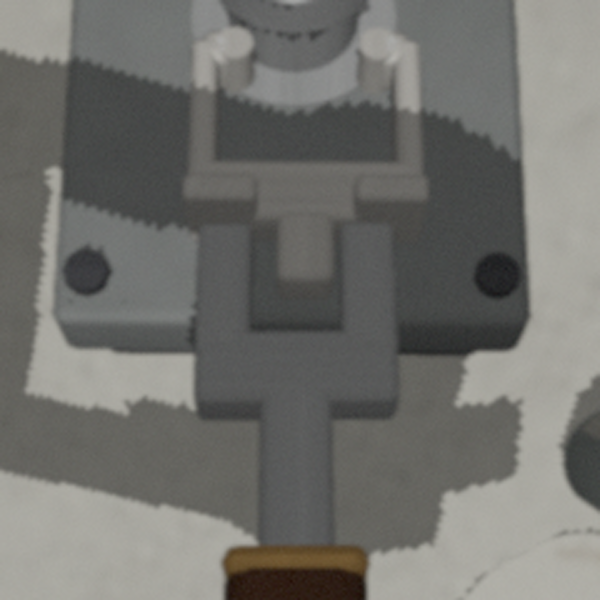

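Request:
apply_moves(targets=[{"translation": [0.043,0,0.025],"twist": 0,"hand": 0},{"translation": [0.043,0,0.025],"twist": 0,"hand": 0},{"translation": [0.043,0,0.025],"twist": 0,"hand": 0},{"translation": [0.043,0,0.025],"twist": 0,"hand": 0}])

```text
time: 19.3
tool_pos: [0.4367, -0.2631, 0.1824]
tool_rot: [0.002, 0.868, 0.497, -0.002]
contact_force: [-5.4, -4.5, 4.9]
gripper_width: 0.264
grasp_force: 79.5
```

```bash
cat > st.py <<'E'
from h import *
p,r=tcp();s=state();print(p,np.round(s['contact_force'],1),s['time']);print('tip',W2P(p+r.apply([.0933,0,.0887])).round(1))
E
python3 st.py
```

```text
[ 0.43668936 -0.26312039  0.18235254] [-5.4 -4.5  4.9] 19.3
tip [45.9  1.4  7.1]
```

Request:
apply_moves(targets=[{"translation": [0.043,0,0.025],"twist": 0,"hand": 0},{"translation": [0.043,0,0.025],"twist": 0,"hand": 0}])

```text
time: 19.5
tool_pos: [0.4416, -0.2537, 0.1755]
tool_rot: [0.0, 0.868, 0.496, 0.0]
contact_force: [0.3, 0.4, -0.6]
gripper_width: 0.27
grasp_force: 78.4
```

```bash
python3 st.py
```

```text
[ 0.44162702 -0.25370522  0.17553239] [ 0.3  0.4 -0.6] 19.5
tip [33.1  0.9  7.3]
```

Request:
apply_moves(targets=[{"translation": [0.026,0,0.015],"twist": 0,"hand": 0},{"translation": [0.026,0,0.015],"twist": 0,"hand": 0}])

```text
time: 19.7
tool_pos: [0.4433, -0.2511, 0.1738]
tool_rot: [0.002, 0.868, 0.497, -0.003]
contact_force: [-11.9, -10.3, 11.8]
gripper_width: 0.267
grasp_force: 80.3
```

```bash
python3 st.py
```

```text
[ 0.44325621 -0.25112722  0.17379477] [-11.9 -10.3  11.8] 19.7
tip [29.8  0.8  6.5]
```

Request:
apply_moves(targets=[{"translation": [-0.05,0,-0.03],"twist": 0,"hand": 0},{"translation": [-0.1,0,-0.06],"twist": 0,"hand": 0},{"translation": [-0.15,0,-0.09],"twist": 0,"hand": 0},{"translation": [-0.2,0,-0.15],"twist": 0,"hand": 0},{"translation": [-0.1,0,-0.3],"twist": 0,"hand": 0},{"translation": [0,0,-0.3],"twist": 0,"hand": 0},{"translation": [0,0,0],"twist": 0,"hand": 0},{"translation": [0,0,0],"twist": 0,"hand": 0}])

```text
time: 20.5
tool_pos: [0.4134, -0.3019, 0.2662]
tool_rot: [0.001, 0.868, 0.496, 0.0]
contact_force: [-0.1, 0.5, -2.0]
gripper_width: 0.263
grasp_force: 78.4
```

```bash
python3 st.py; python3 - <<'E'
from h import *
for cam in('wrist','top','scene'):
    c=get_calibration(cam);snap(cam,'f_%s.png'%cam)
    for q in('clip_centre','clip_back','pin'):
        for o in recognise(cam,q)[:3]: print(cam,q,round(o['score'],2),np.round(o['point'],3),W2P(o['point']).round(1))
    for o in regions_of(cam,'clip_centre')[:1]:
        m=o['pixels'].astype(np.uint8);print(o['score'],cv2.boundingRect(m),cv2.boxPoints(cv2.minAreaRect(cv2.findNonZero(m))).round(1).tolist())
    for n,q in dict(tongue_end=(.044,0,.01),tL=(.044,-.006,.01),shL=(.03,-.025,.016),shR=(.03,.025,.016),head=(0,0,.028)).items(): print(cam,n,proj(cam,P2W(*q)).round(1))
E
```

```text
[ 0.41335272 -0.301889    0.26618604] [-0.1  0.5 -2. ] 20.5
tip [126.9   1.2  57.7]
wrist clip_centre 0.91 [ 0.491 -0.172  0.086] [30.6  2.1  7.8]
wrist clip_centre 0.82 [ 0.366 -0.293  0.011] [ 138.5  -44.3 -141.4]
wrist clip_back 0.74 [ 0.366 -0.295  0.011] [ 140.3  -43.5 -142.5]
wrist clip_back 0.56 [ 0.491 -0.17   0.089] [30.2  0.9 11.1]
wrist pin 0.62 [ 0.472 -0.19   0.086] [52.8 -5.4 -5.5]
0.8 (281, 0, 72, 39) [[281.0, 0.0], [352.0, 0.0], [352.0, 38.0], [281.0, 38.0]]
wrist tongue_end [317.3  31. ]
wrist tL [308.6  31. ]
wrist shL [280.6   6.5]
wrist shR [354.1   6.6]
wrist head [317.4 -46.7]
top clip_centre 0.82 [ 0.386 -0.32   0.013] [ 150.4  -13.  -146.2]
top clip_centre 0.69 [ 0.486 -0.163  0.084] [25.5 -6.7  8.4]
top clip_back 0.7 [ 0.391 -0.323  0.011] [ 149.4   -7.4 -148. ]
top clip_back 0.56 [ 0.487 -0.166  0.082] [25.7 -5.   5.4]
top clip_back 0.46 [0.425 0.27  0.014] [-305.6 -279.5  119. ]
top pin 0.64 [ 0.488 -0.163  0.084] [24.8 -5.5  8.4]
0.85 (471, 288, 26, 22) [[470.5, 289.3999938964844], [494.3999938964844, 285.8999938964844], [497.29998779296875, 306.3999938964844], [473.3999938964844, 309.79998779296875]]
top tongue_end [435.2 255.3]
top tL [433.9 257.6]
top shL [423.7 261.6]
top shR [434.4 242.3]
top head [416.1 245.1]
scene clip_centre 0.6 [ 0.433 -0.258  0.218] [186.8  -4.7  70.5]
scene clip_centre 0.47 [ 0.387 -0.318  0.009] [ 146.9  -13.7 -148.1]
scene clip_centre 0.31 [0.584 0.438 0.053] [-481.3 -228.   265.5]
scene clip_back 0.53 [ 0.485 -0.151  0.081] [ 15.9 -14.   10.9]
scene clip_back 0.47 [ 0.387 -0.315  0.002] [ 141.7  -15.3 -153.3]
scene pin 0.96 [ 0.485 -0.148  0.078] [ 11.8 -15.8   9.3]
0.63 (355, 179, 47, 46) [[352.1000061035156, 203.0], [385.29998779296875, 177.39999389648438], [403.20001220703125, 200.60000610351562], [370.0, 226.1999969482422]]
scene tongue_end [383.1 191.9]
scene tL [384.1 193.2]
scene shL [382.3 199. ]
scene shR [374.6 188.6]
scene head [368.3 197.7]
```

Request:
apply_moves(targets=[{"translation": [0.396,-0.195,0],"twist": 0,"hand": 0},{"translation": [0.396,-0.195,0],"twist": 0,"hand": 0},{"translation": [0.396,-0.195,0],"twist": 0,"hand": 0},{"translation": [0.396,-0.195,0],"twist": 0,"hand": 0},{"translation": [0.396,-0.195,0],"twist": 0,"hand": 0},{"translation": [0.396,-0.195,0],"twist": 0,"hand": 0},{"translation": [0.396,-0.195,0],"twist": 0,"hand": 0},{"translation": [0.396,-0.195,0],"twist": 0,"hand": 0}])

```text
time: 22.05
tool_pos: [0.4396, 0.0529, 0.2657]
tool_rot: [0.0, 0.868, 0.496, 0.001]
contact_force: [0.9, -0.6, -0.9]
gripper_width: 0.261
grasp_force: 78.3
```

Request:
apply_moves(targets=[{"translation": [0,0,0],"twist": -0.98,"hand": 0},{"translation": [0,0,0],"twist": -0.98,"hand": 0},{"translation": [0,0,0],"twist": -0.98,"hand": 0},{"translation": [0,0,0],"twist": -0.98,"hand": 0},{"translation": [0,0,0],"twist": -0.98,"hand": 0},{"translation": [0,0,0],"twist": -0.98,"hand": 0},{"translation": [0,0,0],"twist": 0,"hand": 0}])

```text
time: 22.75
tool_pos: [0.4397, 0.0511, 0.2654]
tool_rot: [0.0, 0.687, 0.727, 0.0]
contact_force: [0.4, -0.9, -2.3]
gripper_width: 0.266
grasp_force: 78.4
```

```bash
python3 - <<'E'
from h import *
p,r=tcp();M=r.as_matrix();print(p,np.degrees(np.arctan2(M[1,0],M[0,0])),state()['time'])
d=np.array([.588,.197,.108])-p;print(r.inv().apply(d)*10)
E
```

```text
[0.43974636 0.05110165 0.26542708] 93.19865683697154 22.75
[1.37403046 1.56124363 1.57462185]
```

Request:
apply_moves(targets=[{"translation": [0.229,0.26,0.262],"twist": 0,"hand": 0},{"translation": [0.229,0.26,0.262],"twist": 0,"hand": 0},{"translation": [0.229,0.26,0.262],"twist": 0,"hand": 0},{"translation": [0.229,0.26,0.262],"twist": 0,"hand": 0},{"translation": [0.229,0.26,0.262],"twist": 0,"hand": 0},{"translation": [0.229,0.26,0.262],"twist": 0,"hand": 0},{"translation": [0,0,0],"twist": 0,"hand": 0},{"translation": [0,0,0],"twist": 0,"hand": 0}])

```text
time: 23.55
tool_pos: [0.5872, 0.1971, 0.1065]
tool_rot: [-0.001, 0.687, 0.726, -0.001]
contact_force: [-0.2, -1.1, -1.4]
gripper_width: 0.265
grasp_force: 78.2
```

```bash
python3 - <<'E'
from h import *
p,r=tcp();print(p,state()['contact_force'],state()['time']);t=p+r.apply([.0933,0,.0887]);print('tip',t)
c=get_calibration('wrist');im=snap('wrist','w12.png')
for v in range(10,240,25):
    x=np.where(im[v].max(1)<45)[0];x=x[(x>200)&(x<450)]
    if len(x): print(v,x.min(),x.max(),ray('wrist',x.min(),v,.004,c)[:2].round(3),ray('wrist',x.max(),v,.004,c)[:2].round(3))
m=regions_of('wrist','fork_tip')[0]['pixels'];rr=m.sum(1);print([(v,int(rr[v])) for v in range(80,140,3) if rr[v]])
E
```

```text
[0.587212   0.19713336 0.10647282] [-0.20587041 -1.07720569 -1.36968219] 23.55
tip [0.5817596  0.29020772 0.01770338]
60 276 356 [0.559 0.307] [0.602 0.31 ]
85 277 356 [0.559 0.295] [0.603 0.297]
110 277 334 [0.56  0.282] [0.592 0.284]
185 281 354 [0.563 0.24 ] [0.607 0.242]
210 282 353 [0.564 0.225] [0.607 0.227]
235 282 352 [0.564 0.209] [0.608 0.211]
[(89, 34), (92, 43), (95, 43), (98, 45), (101, 45), (104, 45), (107, 45), (110, 46), (113, 46), (116, 45), (119, 45), (122, 47), (125, 46), (128, 46), (131, 49), (134, 81), (137, 81)]
```

Request:
apply_moves(targets=[{"translation": [0,0,0.1],"twist": 0,"hand": 0},{"translation": [-0.05,0,0.064],"twist": 0,"hand": 0},{"translation": [-0.05,0,0.064],"twist": 0,"hand": 0},{"translation": [-0.044,0,0.076],"twist": 0,"hand": 0},{"translation": [-0.044,0,0.076],"twist": 0,"hand": 0},{"translation": [0,0,0],"twist": 0,"hand": 0}])

```text
time: 24.25
tool_pos: [0.59, 0.1764, 0.0716]
tool_rot: [0.001, 0.688, 0.726, 0.001]
contact_force: [-0.3, -3.4, 4.8]
gripper_width: 0.268
grasp_force: 77.0
```

```bash
python3 - <<'E'
from h import *
p,r=tcp();print(p,state()['contact_force'],state()['time'])
im=snap('wrist','w13.png')
m=regions_of('wrist','fork_tip')[0]['pixels'];rr=m.sum(1);print([(v,int(rr[v])) for v in range(10,250,4) if rr[v]])
E
```

```text
[0.59004749 0.1763812  0.07162294] [-0.34862824 -3.35632295  4.83025363] 24.25
[(42, 48), (46, 52), (50, 54), (54, 53), (58, 54), (62, 54), (66, 54), (70, 54), (74, 54), (78, 55), (82, 56), (86, 56), (90, 56), (94, 55), (98, 94), (102, 95), (106, 94), (110, 94), (114, 94), (118, 94), (122, 94), (126, 94), (130, 94), (134, 92), (138, 87), (142, 33), (146, 33), (150, 32), (154, 33), (158, 32), (162, 32), (166, 33), (170, 33), (174, 33), (178, 33), (182, 33), (186, 33), (190, 33), (194, 33), (198, 33), (202, 33), (206, 33), (210, 38), (214, 62), (218, 64), (222, 62), (226, 62), (230, 62), (234, 62), (238, 62), (242, 62), (246, 62)]
```

Rotating back as planned (force about 5 N). Continue.

Request:
apply_moves(targets=[{"translation": [-0.033,0,0.08],"twist": 0,"hand": 0},{"translation": [-0.033,0,0.08],"twist": 0,"hand": 0},{"translation": [-0.022,0,0.09],"twist": 0,"hand": 0},{"translation": [-0.022,0,0.09],"twist": 0,"hand": 0},{"translation": [0,0,0.02],"twist": 0,"hand": 0},{"translation": [0,0,0],"twist": 0,"hand": 0}])

```text
time: 24.95
tool_pos: [0.5905, 0.1666, 0.0352]
tool_rot: [0.001, 0.687, 0.726, 0.001]
contact_force: [1.3, -4.6, 5.1]
gripper_width: 0.265
grasp_force: 76.6
```

```bash
python3 - <<'E'
from h import *
p,r=tcp();print(p,state()['contact_force'],state()['time'])
im=snap('wrist','w14.png')
m=regions_of('wrist','fork_tip')[0]['pixels'];rr=m.sum(1);print([(v,int(rr[v])) for v in range(0,250,4) if rr[v]])
E
```

```text
[0.59045431 0.16656074 0.03523678] [ 1.28966852 -4.59480828  5.06635117] 24.95Traceback (most recent call last):
  File "<stdin>", line 4, in <module>
IndexError: list index out of range
```

Request:
apply_moves(targets=[{"translation": [0,0,0],"twist": 0,"hand": 0.4},{"translation": [0,0,0],"twist": 0,"hand": 0.6},{"translation": [0,0,0],"twist": 0,"hand": 0.9},{"translation": [0,0,0],"twist": 0,"hand": 0.9},{"translation": [0,0,-0.2],"twist": 0,"hand": 0.9},{"translation": [0,0,-0.4],"twist": 0,"hand": 0.9},{"translation": [0,0,-0.4],"twist": 0,"hand": 0.9},{"translation": [0,0,-0.4],"twist": 0,"hand": 0.9}])

```text
time: 25.85
tool_pos: [0.5889, 0.1673, 0.175]
tool_rot: [-0.0, 0.687, 0.727, -0.0]
contact_force: [0.4, -1.0, 0.2]
gripper_width: 0.896
grasp_force: 0.0
```

Request:
apply_moves(targets=[{"translation": [0,0,-0.2],"twist": 0,"hand": 0.9},{"translation": [0,0,0],"twist": 0,"hand": 0.9},{"translation": [0,0,0],"twist": 0,"hand": 0.9},{"translation": [0,0,0],"twist": 0,"hand": 0.9}])

```text
time: 26.25
tool_pos: [0.5882, 0.1671, 0.1916]
tool_rot: [-0.001, 0.687, 0.727, -0.002]
contact_force: [-0.1, 0.0, -0.4]
gripper_width: 0.9
grasp_force: 0.0
```

```bash
python3 - <<'E'
from h import *
p,r=tcp();s=state();print(p,s['contact_force'],s['time'],s['gripper_width'])
im=snap('wrist','w15.png')
for q in('fork_grip','strop'):
    for o in regions_of('wrist',q)[:1]:
        m=o['pixels'].astype(np.uint8);b=cv2.boxPoints(cv2.minAreaRect(cv2.findNonZero(m)))
        print(q,o['score'],m.sum(),b.round(0).tolist(),[ray('wrist',*x,.004 if q=='strop' else .014).round(3).tolist()[:2] for x in b])
m=regions_of('wrist','fork_grip')[0]['pixels']
print([(v,int(m[v].sum()),int(np.where(m[v])[0].mean())) for v in range(0,330,12) if m[v].sum()])
for q in('fork_grip',): print([np.round(o['point'],3) for o in recognise('wrist',q)][:1])
im=grab_frame('top')
for q in ('clip_centre','bowl_1','mist_0','screw_jar','spray_frost','fork_grip'): print(q,[(np.round(o['point'],3).tolist(),round(o['score'],2)) for o in recognise('top',q)][:3])
b=[cv2.boundingRect(o['pixels'].astype(np.uint8)) for o in regions_of('top','clip_centre')];print(b)
E
```

```text
[0.58821257 0.16710621 0.19158882] [-0.06989522  0.01801401 -0.40808238] 26.25 0.9002424736131742
fork_grip 0.8 6782 [[294.0, 58.0], [349.0, 58.0], [349.0, 284.0], [294.0, 284.0]] [[0.564, 0.29], [0.604, 0.292], [0.619, 0.114], [0.571, 0.112]]
strop 0.87 11721 [[286.0, 15.0], [349.0, 15.0], [349.0, 340.0], [286.0, 340.0]] [[0.557, 0.319], [0.602, 0.322], [0.625, 0.052], [0.565, 0.048]]
[(60, 30, 322), (72, 31, 321), (84, 30, 321), (96, 54, 321), (108, 53, 322), (120, 18, 321), (132, 18, 321), (144, 18, 321), (156, 19, 322), (168, 31, 321), (180, 31, 321), (192, 31, 321), (204, 31, 321), (216, 31, 321), (228, 30, 320), (240, 30, 320), (252, 29, 321), (264, 29, 321), (276, 28, 320)]
[array([0.589, 0.208, 0.026])]
clip_centre [([0.393, -0.116, 0.088], 0.7), ([0.387, -0.319, 0.01], 0.66), ([0.486, -0.161, 0.084], 0.6)]
bowl_1 [([0.422, 0.295, 0.021], 0.78), ([0.489, -0.166, 0.08], 0.53)]
mist_0 [([0.532, -0.29, 0.083], 0.89), ([0.39, -0.115, 0.088], 0.56)]
screw_jar [([0.443, 0.437, 0.025], 0.68)]
spray_frost [([0.592, 0.42, 0.059], 0.72)]
fork_grip [([0.584, 0.238, 0.014], 0.81), ([0.587, 0.102, 0.003], 0.39)]
[(470, 287, 27, 23), (410, 240, 27, 23), (303, 258, 31, 43)]
```

```bash
python3 -c "
from plant import *
print(job_done())"
```

```text
the job is handed in; nothing more can be done
None
```

The job is handed in, at about 26 s of the 50 s allowed: the prongs were dipped about 20 mm below the demagnetiser's rim, the clip snapped home round the pin, and the fork lies flat along the leather strip. My last measurements agreed with this, but the judge's verdict isn't shown.

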